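Log and open the tray-sanitiser bottle

TASK

Log the tray-sanitiser bottle: pick up the hand scanner, hold it steady for about a second with its window facing down over the barcode label on the bottle's stand, about 8 cm above it and with the scan line along the barcode's length, then lay the scanner back in its blue tray as it was, without dropping it, and let it go. Then open the bottle: press its orange push-and-turn safety cap down, twist it anticlockwise until it stops, lift it off, and finish with the gripper still holding the cap, upright and at rest, about 8 cm straight above the open bottle's mouth. Leave the other things on the counter where they are.

Things in the scene. Friction and masses are not known exactly. Their poses are not given: they have to be found in the camera images.
- cap_center (a point): Centre of the orange ribbed round safety cap (58 mm across, 34 mm high, about 70 g, white stripe across its top): 17 mm below its top, 17 mm above its skirt's lower edge; z up. Grip its sides from above in any direction; beside the neck there is free room to 40 mm below this point. Its plug reaches 26 mm below this point into the neck: clear once raised 20 mm.
- liner (a joint): Sprung liner in the bottle's neck that carries the cap: 0 with the cap up, 0.010 m fully down (4 N at first, 9 N at 7 mm, 11 N at 10 mm). Locked at the start; with the liner held above 0.007 the cap turns anticlockwise (seen from above) and at 75 degrees (1.31 rad; 69 to 80 will do, a stop ends the turn near 81) it lifts straight off. In between it is held in.
- mouth (a point): Centre of the mouth of the white sanitiser bottle (84 mm across, blue band), 180 mm above the counter, clamped in its stand so that it cannot turn or move. The closed cap's centre is 12 mm above it on the same axis. Axes are the stand's, z up. Neck 48 mm across; the shoulder begins 35 mm below the mouth and is full width 62 mm below it.
- label (a point): Centre of the white barcode label, 50 x 76 mm with black bars, facing up on the steel stand (140 x 250 mm, 18 mm thick), 20 mm above the counter. Its y axis runs along the label's length, in which the bars follow one another; x along the bars; z up. The bottle's axis is 123 mm away along +y.
- scanner_center (a point): Middle of the grip of the hand scanner (0.18 kg), lying level. x points along the handle to the black head, z up. Handle 32 mm wide (y), from 10 mm below to 18 mm above this point, free to grip from 60 mm behind to 40 mm ahead. Head 58 mm wide, 50 mm high, 43 to 93 mm ahead; tail ends 83 mm behind. It stands on head and tail foot, 30 mm below this point.
- window (a point): Centre of the scanner's red window under the head, 68 mm ahead (+x) of and 30 mm below scanner_center; it looks along -z (down). The scan line runs along y, across the scanner; it may lie either way round along the barcode.
- dock: Blue low tray for the scanner, fixed, 260 x 170 mm outside, walls 5 mm thick and 12 mm high, floor 5 mm thick; origin at its underside's centre, x along its length. The scanner lies in it roughly along x.
- shaker_a: Bystander: bright steel spice shaker, 44 mm across, 80 mm high; origin under its centre. Leave alone.
- shaker_b: Bystander: dark steel spice shaker, 44 mm across, 80 mm high; origin under its centre. Leave alone.
- bowl: Bystander: blue ceramic bowl, 130 mm across, 60 mm high; origin under its centre. Leave alone.
- cup: Bystander: clear plastic cup, 76 mm across, 90 mm high; origin under its centre. Leave alone.
- sauce: Bystander: amber sauce bottle with red cap, 56 mm across, 150 mm high; origin under its centre. Leave alone.
- tub: Bystander: white open tub, 120 x 80 mm, 50 mm high, green block inside; origin under its centre. Leave alone.
Not all that is in view belongs to the job. What is shaped like the part that bears scanner_center but purple or yellow is not meant. Of the things shaped like the part that bears cap_center, the orange one is meant.

How it is judged:
On the way, in this order (a step that is already met when the one before it is completed fails the run):
1. the held scanner is kept steady over the barcode, window down, scan line along the barcode (x of label in the frame of window between -0.018 and 0.018 m and y of label in the frame of window between -0.018 and 0.018 m and z of label in the frame of window between -0.16 and -0.03 m and angle between window's own z axis and vertical below 0.25 rad and angle between the y axis of window and the y axis of label, either way round below 0.35 rad and contact force between scanner and the fingers above 1 N and linear speed of scanner below 0.02 m/s and angular speed of scanner below 0.15 rad/s), for 0.5 s.
2. the scanner lies in its tray again, let go (x of scanner_center in the frame of dock between -0.06 and 0.06 m and y of scanner_center in the frame of dock between -0.05 and 0.05 m and z of scanner_center in the frame of dock below 0.042 m and angle between scanner_center's own z axis and vertical below 0.12 rad and contact force between scanner and the fingers below 0.1 N and linear speed of scanner below 0.03 m/s), for 0.2 s.
3. the cap is pressed down (value of joint liner above 0.005 m), for 0.05 s.
4. the cap is lifted off, held in the fingers (z of cap_center in the frame of mouth between 0.055 and 0.15 m and horizontal distance between cap_center and mouth below 0.035 m and angle between cap_center's own z axis and vertical below 0.3 rad and contact force between cap and the fingers above 1 N and contact force between cap and stand below 0.05 N), for 0.2 s.
At the end, for the whole second after the job is handed in: The cap is held in the fingers, at rest and upright (within 0.3 rad), its centre 55 to 150 mm above the bottle's mouth and within 35 mm of its axis, touching nothing of the bottle; the scanner lies level in its tray (centre within 60 mm along and 50 mm across of the tray's centre), not touched (all of step 4 and x of scanner_center in the frame of dock between -0.06 and 0.06 m and y of scanner_center in the frame of dock between -0.05 and 0.05 m and z of scanner_center in the frame of dock below 0.042 m and angle between scanner_center's own z axis and vertical below 0.12 rad and contact force between scanner and the fingers below 0.1 N and linear speed of cap below 0.03 m/s and angular speed of cap below 0.3 rad/s); the arm keeps its last pose, push and grip.
It fails at once if a bystander is moved by more than 30 mm (distance of any of shaker_a, shaker_b, bowl, cup, sauce, tub from where it was at the start of the episode above 0.03 m).
It fails at once if the scanner is let go in the air (z of scanner_center in the frame of dock above 0.06 m and contact force between scanner and the fingers below 0.05 N).
It also fails if it takes over 72 s, if anything falls off the work surface, if the arm or the gripper's body presses on something with over 40 N, if the wrist force passes 120 N, or if a joint passes its speed limit or range.

ROBOT

A 6-joint arm with a two-finger parallel gripper is mounted at the origin on the work surface. World frame = base frame: x ahead of the robot, y to its left, z up, the work surface at z = 0. Lengths are in m, angles in rad, forces in N, time in s.
With the tool pointing down it reaches from about 0.35 to 0.975 m from the base axis. Payload 7.1 kg.
Tool frame: the origin (TCP) lies on the front face of the gripper's body, between the roots of the fingers; the fingertips stand 80 mm ahead of it and the grasp point (between the pads) lies 61 mm ahead of it; x points along the fingers, y is the direction in which the jaws open and shut, and the axes are right-handed (so a half turn about x gives the same grasp; the last joint's range is limited). The gripper opens to 88 mm and grips with 3 to 60 N. Pads are 20 mm wide; open, the fingers measure 115 mm over their backs; the gripper's body (75 mm by 178 mm) begins 61 mm behind the grasp point.
Start: joints at [1.1, 0.423, 1.63, -0, 1.089, -0.019], TCP at [0.273, 0.562, 0.303] pointing down, gripper open.
Joint ranges: [-3, 3], [-0.9, 2.11], [0.09, 2.58], [-1.31, 4.45], [0.11, 2.69], [-2.54, 2.54]. Speed limits (rad/s): [2.39, 2.39, 3.01, 3.14, 3.14, 3.14].

INTERFACE

Orientations are given as a rotation vector (axis times angle).
In Python, from cell import manip gives the robot as it stands.
- The arm moves only by the tool move_arm, never from a script. Its argument "moves" is a list of rows, each a list of 5 numbers: the closure in counts, from 0 (fully open) to 255 (shut), then the shift along the tool's x, y, z in cm, then the turn about the tool's x in rad. In form: [[hand, dx, dy, dz, twist], ...]. A call has 1 to 12 rows; each row shifts and turns the commanded pose from where the row before left it, along the tool's axes as they then stand; what a row does not reach is not made up. A row lasts 1/8 s, in which the tool goes at most 62.5 mm and 10.7 degrees, less where a joint would pass 70% of its speed; a pose out of reach is approached as far as the arm can. A call with a gripper value outside its range is refused whole. The fingers move at their own pace and stop on an object; the grip force is fixed at half the most. Time passes only in rows, so rows that do not move let the fingers close. It gives the time, the measured TCP pose, the force and the opening at its end, in the units of the state.
- manip.sense(): the state, without advancing time (a new reading comes with each control period).
- manip.capture(name): name is "scene" or "top"; returns the picture (384x512x3 uint8, red, green, blue); there is no depth.
- manip.get_calibration(name): a dict with "fx", "fy", "cx", "cy" (pixels), "pose" (4x4, takes a point from camera to world coordinates). Camera axes: x right, y down, z forward; pixel columns grow to the right and rows downward; lengths in m; the calibration is good to about 2 mm. A picture is of the moment at which its call begins. get_calibration takes no time and is no camera call.
- manip.finish_job(): hands the job in, once; it reports no verdict.
Trained networks look in the newest picture that a camera, given by its name, has taken for a name from the list of things; names that differ only in an ending like _2 or _b are one class to them, and where a whole thing is asked for, a point or a joint stands for the part that bears it (a point fixed in the world has none). Each returns a list of dicts, best first, with "score" (0 to 1); they miss things now and then, are a little off and sometimes report something else, mostly with a low value. They report only what shows in the picture. A call takes as long as a camera call. They do not tell look-alikes from the thing itself.
- manip.recognise(camera, name): "at" ([x, y, z] in m, in world coordinates, good to about 4 mm: the middle of the surface that is visible of it).
- manip.outline_of(camera, name): "region" (384x512 bool, what is visible of it).
The state is a dict: "t": time; "qpos": joint angles; "joint_velocities": joint speeds; "effort": joint torques, N m; "ee_pos": TCP position; "tool_rot": TCP orientation; "force": force on the tool from outside, world axes, zero at the start; "wrist_torque": the same for the moment, N m; "width": finger opening in m.
Only numpy, scipy, OpenCV 4.12 (cv2) and the standard library are available. Lean on these libraries where they do the work, as an engineer would, in place of code of your own. Each camera call takes 0.05 s, during which the arm holds its last target.

## Working session

There is one attempt and no reset: what is moved stays moved. The work goes in short steps, Python scripts to look and compute and a tool call to move; the robot and the scene stay as the last step left them, time stands still between calls to the robot, and variables do not carry over. Pictures are saved under pics/ and viewed, and the job is handed in when it is done.

Besides the shell and the picture viewer there is one more tool, called after "Emit:" by a JSON object that holds its "method" and its "body", one argument or row to a line. move_arm: Moves the arm, as the interface text tells. Its arguments: {"type":"object","properties":{"moves":{"type":"array","items":{"type":"array","items":{"type":"number"}}}},"required":["moves"]}

```bash
mkdir -p pics; ls
python3 - <<'E'
from cell import manip
import cv2
for n in ("scene","top"):
    im=manip.capture(n); cv2.imwrite(f"pics/{n}0.png",cv2.resize(im[:,:,::-1],(768,576),interpolation=cv2.INTER_CUBIC))
    c=manip.get_calibration(n); print(n,c)
    for k in ("cap_center","label","scanner_center","window","dock","mouth","sauce","bowl","cup","tub","shaker_a"):
        try: print(k,[(r['score'],[round(float(v),3) for v in r['at']]) for r in manip.recognise(n,k)])
        except Exception as e: print(k,e)
print(manip.sense())
E
```

```text
pics
scene {'fx': 458.7634807565476, 'fy': 458.7634807565476, 'cx': 263.5064046897002, 'cy': 191.17923532252425, 'pose': array([[ 0.33813562,  0.6490026 , -0.68151298,  1.50531281],
       [ 0.94107874, -0.23774088,  0.24052043, -0.3327988 ],
       [-0.00592512, -0.7226859 , -0.69115121,  1.13332284],
       [ 0.        ,  0.        ,  0.        ,  1.        ]])}
cap_center [(0.83, [0.561, -0.02, 0.037]), (0.66, [0.502, -0.167, 0.211])]
label [(0.55, [0.519, -0.208, 0.013])]
scanner_center [(0.69, [0.316, 0.397, 0.042]), (0.65, [0.553, 0.168, 0.05])]
window [(0.8, [0.32, 0.394, 0.044]), (0.62, [0.263, -0.265, 0.048]), (0.59, [0.559, 0.175, 0.052]), (0.42, [0.753, -0.211, 0.029])]
dock [(0.86, [0.498, 0.17, 0.007])]
mouth [(0.66, [0.515, -0.209, 0.018])]
sauce [(0.63, [0.76, 0.188, 0.08])]
bowl [(0.64, [0.489, 0.51, 0.038])]
cup [(0.62, [0.438, -0.454, 0.059])]
tub [(0.64, [0.754, -0.215, 0.029])]
shaker_a [(0.73, [0.754, -0.06, 0.066]), (0.73, [0.486, 0.515, 0.039]), (0.57, [0.763, 0.031, 0.066]), (0.45, [0.555, 0.172, 0.049])]
top {'fx': 468.09014976940887, 'fy': 468.09014976940887
[... 926 characters left out ...]
[(0.71, [0.743, 0.032, 0.076])]
{'t': 1.2, 'qpos': array([ 1.10000237e+00,  4.23111769e-01,  1.62989679e+00,  1.34851293e-05,
        1.08858607e+00, -1.89483542e-02]), 'joint_velocities': array([-1.87767078e-04,  8.96165502e-04, -5.63482714e-04,  5.32388972e-05,
        3.96930592e-04,  1.50644048e-03]), 'effort': array([-2.46852571e-03, -5.44605696e+01, -2.74035394e+01,  6.40653027e-02,
        1.70852523e-02, -4.45589251e-05]), 'ee_pos': array([0.27283212, 0.56229364, 0.30266897]), 'tool_rot': array([ 0.35433766,  1.54161001, -0.3543361 ]), 'force': array([-1.09312698, -0.53796918,  0.21762983]), 'wrist_torque': array([ 0.01814404, -0.05544739,  0.02619086]), 'width': 0.08769383784510143}
```

View pics/scene0.png

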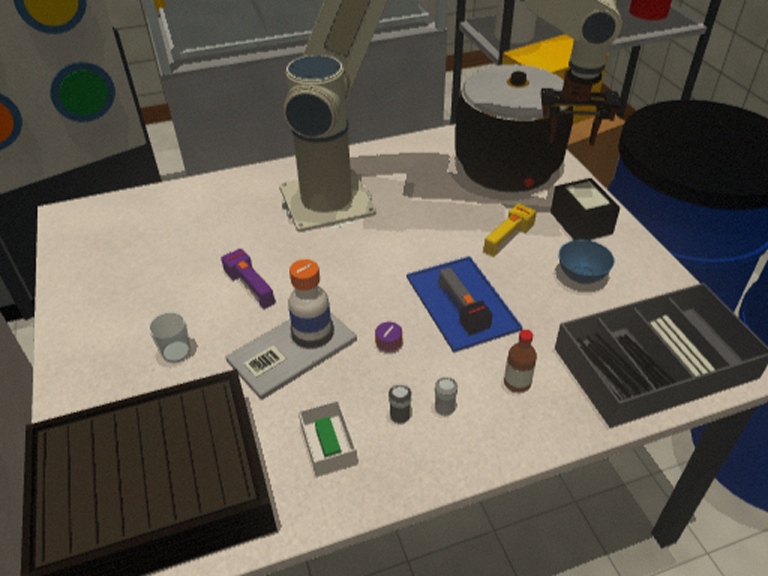

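View pics/top0.png

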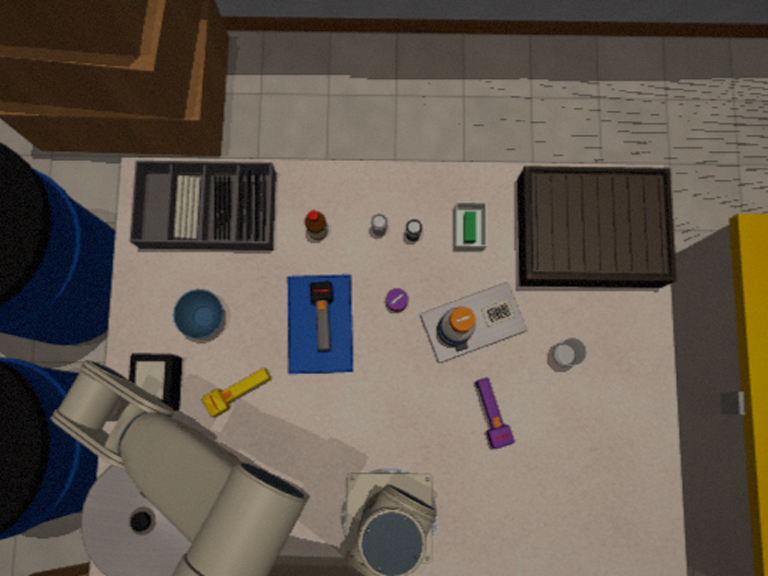

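Scanners: purple (scene 248,278), yellow (510,228), and grey/black in the blue tray (465,298); the last one is meant. Caps: orange on the bottle (305,272) is meant; purple on the counter (388,335) is not. I'll confirm both in a crop and measure.

```bash
cat > h.py <<'E'
import numpy as np,cv2
from cell import manip
def ray(cam,u,v,z):
    c=manip.get_calibration(cam);P=c['pose'];d=P[:3,:3]@np.array([(u-c['cx'])/c['fx'],(v-c['cy'])/c['fy'],1.]);o=P[:3,3]
    return o+d*(z-o[2])/d[2]
def proj(cam,p):
    c=manip.get_calibration(cam);P=c['pose'];q=P[:3,:3].T@(np.asarray(p,float)-P[:3,3]);return np.array([q[0]/q[2]*c['fx']+c['cx'],q[1]/q[2]*c['fy']+c['cy']])
E
python3 - <<'E'
from h import *
im=manip.capture("top"); sc=None
a=im[175:255,185:245]; b=im[180:250,275:360]
A=cv2.resize(a,None,fx=6,fy=6,interpolation=cv2.INTER_CUBIC);B=cv2.resize(b,None,fx=4.8,fy=4.8,interpolation=cv2.INTER_CUBIC)
H=max(A.shape[0],B.shape[0])
pad=lambda x:cv2.copyMakeBorder(x,0,H-x.shape[0],0,0,cv2.BORDER_CONSTANT)
o=np.hstack([pad(A),pad(B)]);print(o.shape)
cv2.imwrite("pics/crop1.png",o[:,:,::-1])
for k in ("scanner_center","label","dock","cap_center"):
  for cam in ("top","scene"):
    if cam=="scene" and sc is None: pass
    for r in manip.outline_of(cam,k):
        m=r['region'].astype(np.uint8); p=np.argwhere(m)[:,::-1].astype(np.float32)
        (c,s,ang)=cv2.minAreaRect(p); print(cam,k,r['score'],m.sum(),"cent",p.mean(0).round(1),"rect",np.round(c,1),np.round(s,1),round(ang,1))
hsv=cv2.cvtColor(im,cv2.COLOR_RGB2HSV)
m=((hsv[...,0]>105)&(hsv[...,0]<128)&(hsv[...,1]>150)).astype(np.uint8)
m[:, :185]=0;m[:, 245:]=0;m[:175]=0;m[260:]=0
p=np.argwhere(m)[:,::-1].astype(np.float32);c=cv2.minAreaRect(p);print("dock rect",c)
bx=cv2.boxPoints(c);print([ray("top",*q,0.012).round(4) for q in bx])
E
```

```text
(480, 768, 3)
top scanner_center 0.9 451 cent [214.8 207.5] rect [214. 210.] [46. 14.] 90.0
top scanner_center 0.75 540 cent [329.3 277. ] rect [327.4 275.1] [47.7 16. ] 68.2
top scanner_center 0.65 531 cent [155.6 260.9] rect [158.8 260.1] [16.1 48.7] 63.4
top scanner_center 0.63 2317 cent [212.8 217.2] rect [213.5 215.5] [65. 43.] 90.0
scene scanner_center 0.93 525 cent [339.8 151.3] rect [338.8 153.3] [18.4 43.1] 45.0
scene scanner_center 0.76 574 cent [165. 184.] rect [166.5 185. ] [46.  17.7] 45.0
scene scanner_center 0.64 659 cent [310.4 201.9] rect [307.4 201.5] [48.2 20.6] 46.2
scene scanner_center 0.46 821 cent [390.1 173.7] rect [390.7 173.5] [29.1 34.5] 71.6
top label 0.69 2003 cent [316.2 214.5] rect [315.6 214.4] [36.1 63.2] 69.1
scene label 0.78 3171 cent [194.4 229.5] rect [190.9 228.1] [51.6 80.1] 54.9
scene label 0.69 679 cent [113.6 224.3] rect [113.4 225.1] [33.5 24. ] 76.0
top dock 0.71 2433 cent [212.5 217. ] rect [213.5 215.5] [67. 45.] 90.0
scene dock 0.82 2054 cent [308.  202.4] rect [308.6 201.9] [72.1 47.1] 56.3
top cap_center 0.59 201 cent [265.  199.5] rect [265. 200.] [16. 14.] 90.0
top cap_center 0.53 190 cent [307.6 213.1] rect [307.8 213.3] [14.1 14.8] 45.0
scene cap_center 0.83 303 cent [258.5 224.4] rect [258.5 224.5] [19. 17.] 90.0
scene cap_center 0.7 353 cent [203.1 183.2] rect [203. 183.] [20. 20.] 90.0
dock rect ((213.0, 216.0), (64.0, 42.0), 90.0)
[array([0.6167, 0.271 , 0.012 ]), array([0.619 , 0.1032, 0.012 ]), array([0.3638, 0.0984, 0.012 ]), array([0.3617, 0.2624, 0.012 ])]
```

View pics/crop1.png

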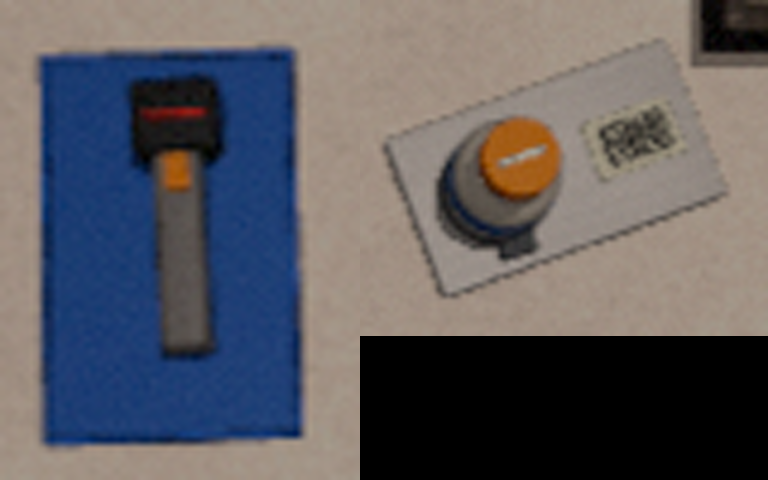

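The crop confirms both: grey handle with a black head in the tray (head towards the image top, i.e. +x), and the orange cap with a white stripe on the bottle. Next I'll fit the known shapes to both images.

```bash
cat > fit.py <<'E'
from h import *
from scipy.optimize import minimize
S=4
def box(x0,x1,y0,y1,z0,z1): return np.array([[x,y,z] for x in(x0,x1) for y in(y0,y1) for z in(z0,z1)],float)
def place(b,p): 
    c,s=np.cos(p[2]),np.sin(p[2]);return np.c_[c*b[:,0]-s*b[:,1]+p[0],s*b[:,0]+c*b[:,1]+p[1],b[:,2]]
def rend(cam,boxes,p,shape=(384,512)):
    m=np.zeros((shape[0]*S,shape[1]*S),np.uint8)
    for b in boxes:
        q=np.array([proj(cam,x) for x in place(b,p)]);q=((q+.5)*S-.5)
        cv2.fillConvexPoly(m,np.round(cv2.convexHull((q*16).astype(np.float32))).astype(np.int32),1,shift=4)
    return m
def fit(obs,boxes,p0):
    O={c:np.kron(m.astype(np.uint8),np.ones((S,S),np.uint8)) for c,m in obs.items()}
    def cost(p): 
        return sum((rend(c,boxes,p)!=O[c]).sum()/O[c].sum() for c in O)
    best=min((minimize(cost,np.array(p0)+d,method='Nelder-Mead',options=dict(initial_simplex=np.array(p0)+d+np.array([[0,0,0],[.01,0,0],[0,.01,0],[0,0,.08]]),xatol=1e-4,fatol=1e-4)) for d in ([0,0,0],[.005,-.005,.05])),key=lambda r:r.fun)
    return best.x,best.fun
E
cat > m1.py <<'E'
from fit import *
T=manip.capture("top");Sc=manip.capture("scene")
ims={"top":T,"scene":Sc}
def overlay(boxes,p,name,cols=(0,255,0)):
    pass
obs={};obs2={}
for c in ims:
    hsv=cv2.cvtColor(ims[c],cv2.COLOR_RGB2HSV).astype(int)
    blue=((hsv[...,0]>100)&(hsv[...,0]<130)&(hsv[...,1]>120)).astype(np.uint8)
    # dock region: polygon of dock approx hull
    poly=np.array([proj(c,[x,y,.012]) for x,y in((.615,.258),(.615,.112),(.37,.107),(.37,.255))])
    roi=np.zeros((384,512),np.uint8);cv2.fillConvexPoly(roi,cv2.convexHull(poly.astype(np.int32)),1)
    non=(roi&(1-blue)).astype(np.uint8)
    n,l,st,_=cv2.connectedComponentsWithStats(non);i=1+np.argmax(st[1:,4]);obs[c]=(l==i);print(c,st[i])
sb=[box(.043,.093,-.029,.029,.005,.055),box(-.083,.045,-.016,.016,.025,.053)]
for k in (["top"],["scene"],["top","scene"]):
    p,f=fit({c:obs[c] for c in k},sb,[.50,.178,0]);print("scanner",k,p.round(4),round(f,3))
ps=p
# dock
d=[box(-.13,.13,-.085,.085,0,.012)]
dm={}
for c in ims:
    hsv=cv2.cvtColor(ims[c],cv2.COLOR_RGB2HSV).astype(int)
    blue=((hsv[...,0]>100)&(hsv[...,0]<130)&(hsv[...,1]>120)).astype(np.uint8)
    n,l,st,_=cv2.connectedComponentsWithStats(blue);u,v=proj(c,[.42,.15,.005]).astype(int);m=(l==l[v,u]).astype(np.uint8)
    cn,_=cv2.findContours(m,cv2.RETR_EXTERNAL,cv2.CHAIN_APPROX_NONE);z=np.zeros_like(m);cv2.fillPoly(z,[cv2.convexHull(max(cn,key=cv2.contourArea))],1);dm[c]=z
pd,f=fit(dm,d,[.49,.183,0]);print("dock",pd.round(4),f)
# orange cap
cb=[np.array([[.029*np.cos(a),.029*np.sin(a),z] for a in np.linspace(0,6.28,24) for z in (.175,.209)])]
cm={}
for c in ims:
    hsv=cv2.cvtColor(ims[c],cv2.COLOR_RGB2HSV).astype(int)
    o=((hsv[...,0]>5)&(hsv[...,0]<18)&(hsv[...,1]>170)).astype(np.uint8)
    u,v=proj(c,[.48,-.165,.209]).astype(int);z=np.zeros_like(o);z[v-16:v+17,u-16:u+17]=1
    o&=z;cn,_=cv2.findContours(o,cv2.RETR_EXTERNAL,cv2.CHAIN_APPROX_NONE);z=np.zeros_like(o);cv2.fillPoly(z,[cv2.convexHull(max(cn,key=cv2.contourArea))],1);cm[c]=z
for k in (["top"],["scene"],["top","scene"]):
    pc,f=fit({c:cm[c] for c in k},cb,[.48,-.165,0]);print("cap",k,pc.round(4),f)
# label: stand corners in top crop
cr=np.array([[387,145],[662,40],[727,190],[446,297]],float);px=np.c_[275+(cr[:,0]-360+.5)/4.8-.5,180+(cr[:,1]+.5)/4.8-.5]
W=np.array([ray("top",*q,.018)[:2] for q in px]);print(W.round(4),np.linalg.norm(np.diff(W,axis=0),axis=1))
long=(W[0]+W[3]-W[1]-W[2]);print("stand centre",W.mean(0),"yaw of long (to bottle)",np.arctan2(long[1],long[0]))
lab=np.array([[583,122],[672,98],[690,150],[607,181]],float);px=np.c_[275+(lab[:,0]-360+.5)/4.8-.5,180+(lab[:,1]+.5)/4.8-.5]
L=np.array([ray("top",*q,.02)[:2] for q in px]);print("label",L.mean(0),np.linalg.norm(np.diff(L,axis=0),axis=1))
v=pc[:2]-L.mean(0);print("label->cap",np.linalg.norm(v),np.arctan2(v[1],v[0]))
for c in ims:
    o=cv2.resize(ims[c][:,:,::-1],None,fx=4,fy=4,interpolation=cv2.INTER_CUBIC)
    for b,p in ((sb,ps),(d,pd),(cb,pc)):
        cn,_=cv2.findContours(rend(c,b,p),cv2.RETR_LIST,cv2.CHAIN_APPROX_NONE);cv2.drawContours(o,cn,-1,(0,255,0),1)
    x0,y0={"top":(185,165),"scene":(145,165)}[c];cv2.imwrite(f"pics/ov_{c}.png",o[y0*4:y0*4+ (400),x0*4:x0*4+800])
E
python3 m1.py
```

```text
top [207 188  15  46 450]
scene [292 178  36  46 754]
scanner ['top'] [0.5007 0.1757 0.0933] 0.148Traceback (most recent call last):
  File "m1.py", line 17, in <module>
    p,f=fit({c:obs[c] for c in k},sb,[.50,.178,0]);print("scanner",k,p.round(4),round(f,3))
        ~~~^^^^^^^^^^^^^^^^^^^^^^^^^^^^^^^^^^^^^^^
  File "fit.py", line 17, in fit
    best=min((minimize(cost,np.array(p0)+d,method='Nelder-Mead',options=dict(initial_simplex=np.array(p0)+d+np.array([[0,0,0],[.01,0,0],[0,.01,0],[0,0,.08]]),xatol=1e-4,fatol=1e-4)) for d in ([0,0,0],[.005,-.005,.05])),key=lambda r:r.fun)
  File "fit.py", line 17, in <genexpr>
    best=min((minimize(cost,np.array(p0)+d,method='Nelder-Mead',options=dict(initial_simplex=np.array(p0)+d+np.array([[0,0,0],[.01,0,0],[0,.01,0],[0,0,.08]]),xatol=1e-4,fatol=1e-4)) for d in ([0,0,0],[.005,-.005,.05])),key=lambda r:r.fun)
              ~~~~~~~~^^^^^^^^^^^^^^^^^^^^^^^^^^^^^^^^^^^^^^^^^^^^^^^^^^^^^^^^^^^^^^^^^^^^^^^^^^^^^^^^^^^^^^^^^^^^^^^^^^^^^^^^^^^^^^^^^^^^^^^^^^^^^^^^^^^^^^^^^^^^^^^^^^^^^^^^^^^^^^^
    res = _minimize_neldermead(fun, x0, args, callback, bounds=bounds,
                               **options)
    fxr = func(xr)
    fx = function(np.copy(x), *(wrapper_args + args))
  File "fit.py", line 16, in cost
    return sum((rend(c,boxes,p)!=O[c]).sum()/O[c].sum() for c in O)
  File "fit.py", line 16, in <genexpr>
    return sum((rend(c,boxes,p)!=O[c]).sum()/O[c].sum() for c in O)
                ~~~~^^^^^^^^^^^
  File "fit.py", line 10, in rend
    q=np.array([proj(cam,x) for x in place(b,p)]);q=((q+.5)*S-.5)
                ~~~~^^^^^^^
  File "h.py", line 7, in proj
    c=manip.get_calibration(cam);P=c['pose'];q=P[:3,:3].T@(np.asarray(p,float)-P[:3,3]);return np.array([q[0]/q[2]*c['fx']+c['cx'],q[1]/q[2]*c['fy']+c['cy']])
ValueError: time passes only in moves, steps and waits
```

```bash
sed -i 's/^from cell import manip/from cell import manip\nimport functools\n@functools.lru_cache(None)\ndef cal(n): return manip.get_calibration(n)/; s/c=manip.get_calibration(cam)/c=cal(cam)/' h.py
sed -i 's/^ims={/np.savez("im0.npz",top=T,scene=Sc)\nims={/' m1.py; python3 m1.py
```

```text
top [207 188  14  46 449]
scene [292 178  36  46 756]
scanner ['top'] [0.5007 0.1755 0.0931] 0.15
scanner ['scene'] [0.5004 0.1762 0.0868] 0.11
scanner ['top', 'scene'] [0.5007 0.176  0.0876] 0.262
dock [0.4911 0.1866 0.0497] 0.10287552425733235
cap ['top'] [ 0.48   -0.1683  0.1475] 0.10069444444444445
cap ['scene'] [ 0.4746 -0.1662  0.1485] 0.23724048442906576
cap ['top', 'scene'] [ 0.4796 -0.167   0.1284] 0.36434904844290655
[[ 0.5161 -0.0816]
 [ 0.6072 -0.3096]
 [ 0.4824 -0.3609]
 [ 0.3917 -0.13  ]] [0.24555666 0.13488306 0.2480819 ]
stand centre [ 0.49936866 -0.2205176 ] yaw of long (to bottle) 1.9479517106027777
label [ 0.52462255 -0.28809841] [0.07668892 0.04541863 0.07361735]
label->cap 0.12920228604815973 1.9267975575915377
```

View pics/ov_top.png

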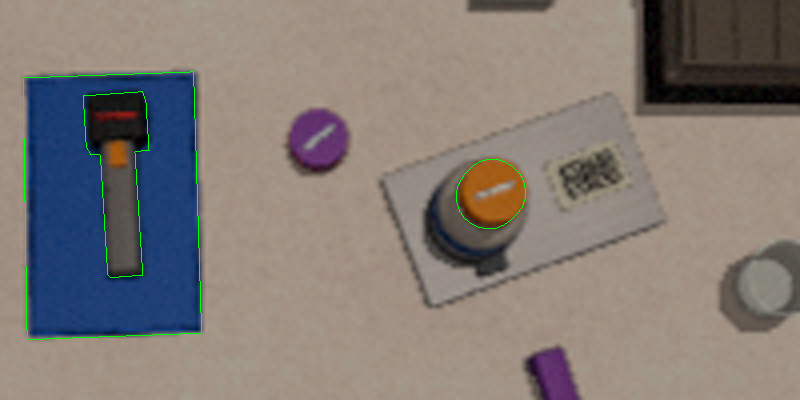

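View pics/ov_scene.png

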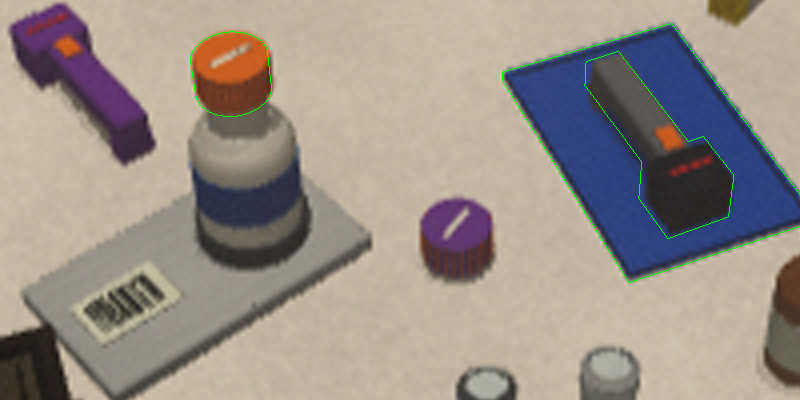

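```bash
cat > nav.py <<'E'
from h import *
from scipy.spatial.transform import Rotation as Ro
def show(tx,ty,tz,yaw_y):
    """target grasp point & yaw of tool y axis (mod pi)"""
    s=manip.sense();R=Ro.from_rotvec(s['tool_rot']).as_matrix();p=s['ee_pos'];g=p+.061*R[:,0]
    print("t",round(s['t'],2),"grasp",g.round(4),"x",R[:,0].round(3),"yaw_y",round(np.arctan2(R[1,1],R[0,1]),4),"F",s['force'].round(1),"w",round(s['width'],4),"q",s['qpos'].round(2))
    dy=(yaw_y-np.arctan2(R[1,1],R[0,1])+np.pi/2)%np.pi-np.pi/2
    print("twist",round(-dy,4),"(alt",round(-dy+np.pi*np.sign(dy),3),") shift now cm",(100*R.T@(np.array([tx,ty,tz])-g)).round(2))
    R2=R@Ro.from_rotvec([-dy,0,0]).as_matrix()
    print("shift after twist cm",(100*R2.T@(np.array([tx,ty,tz])-g)).round(2))
E
python3 -c "
from nav import *
show(.5007,.176,.13,.0876+np.pi/2)"
```

```text
t 1.85 grasp [0.2728 0.5623 0.2417] x [ 0.  0. -1.] yaw_y 1.119 F [-1.1 -0.3  0. ] w 0.0881 q [ 1.1   0.42  1.63 -0.    1.09 -0.02]
twist -0.5394 (alt 2.602 ) shift now cm [ 11.17 -24.81  37.36]
shift after twist cm [ 11.17 -40.48  19.32]
```

Emit:
{"method": "move_arm", "body": {
  "moves": [
    [0,0,0,0,0.18],
    [0,0,0,0,0.18],
    [0,0,0,0,0.18],
    [0,0,0,0,0.18],
    [0,0,0,0,0.18],
    [0,0,0,0,0.18],
    [0,0,0,0,0.18],
    [0,0,0,0,0.18],
    [0,0,0,0,0.18],
    [0,0,0,0,0.18],
    [0,0,0,0,0.18],
    [0,0,0,0,0.18]
  ]
}}

```text
t: 3.35
ee_pos: [0.2728, 0.5623, 0.3026]
tool_rot: [1.927, 0.517, -1.927]
force: [0.2, 0.2, -1.1]
width: 0.0877
```

Emit:
{"method": "move_arm", "body": {
  "moves": [
    [0,0,0,0,0.15],
    [0,0,0,0,0.15],
    [0,0,0,0,0.142],
    [0,0,4,-2,0],
    [0,0,4,-2,0],
    [0,0,4,-2,0],
    [0,0,4,-2,0],
    [0,0,4,-2,0],
    [0,0,4,-2,0],
    [0,0,4,-2,0],
    [0,0,4,-2,0]
  ]
}}

```text
t: 4.72
ee_pos: [0.4736, 0.2546, 0.2981]
tool_rot: [2.16, 0.12, -2.185]
force: [1.0, 0.8, -0.8]
width: 0.0879
```

```bash
python3 -c "
from nav import *
show(.5007,.176,.13,.0876+np.pi/2)"
```

```text
t 4.72 grasp [0.4728 0.2551 0.2371] x [-0.012  0.007 -1.   ] yaw_y -1.4684 F [ 1.   0.8 -0.8] w 0.0879 q [0.47 0.3  1.82 0.01 1.02 1.93]
twist 0.0148 (alt -3.127 ) shift now cm [10.62  8.24 -2.08]
shift after twist cm [10.62  8.21 -2.21]
```

Emit:
{"method": "move_arm", "body": {
  "moves": [
    [0,1,3,-1,0],
    [0,2,3,-1,0],
    [0,3,2,-1,0],
    [0,3,0.4,-0.3,0],
    [0,0,0,0,0],
    [0,0,0,0,0]
  ]
}}

```text
t: 5.48
ee_pos: [0.5135, 0.1767, 0.2077]
tool_rot: [2.16, 0.12, -2.185]
force: [-0.4, 0.2, 0.2]
width: 0.0877
```

```bash
python3 -c "
from nav import *
show(.5007,.176,.039,.0876+np.pi/2)"
```

```text
t 5.47 grasp [0.5127 0.1771 0.1467] x [-0.012  0.007 -1.   ] yaw_y -1.4682 F [-0.4  0.2  0.2] w 0.0877 q [0.31 0.44 1.87 0.01 0.84 1.76]
twist 0.015 (alt -3.127 ) shift now cm [10.78  0.08  1.09]
shift after twist cm [10.78  0.1   1.09]
```

Emit:
{"method": "move_arm", "body": {
  "moves": [
    [0,2.5,0.1,1.1,0.015],
    [0,2.5,0,0,0],
    [0,2.5,0,0,0],
    [0,2,0,0,0],
    [0,1.2,0,0,0],
    [0,0,0,0,0],
    [0,0,0,0,0]
  ]
}}

```text
t: 6.35
ee_pos: [0.5015, 0.1753, 0.1009]
tool_rot: [2.168, 0.104, -2.192]
force: [-0.8, 0.2, 0.3]
width: 0.0876
```

```bash
python3 -c "
from nav import *
show(.5007,.176,.039,.0876+np.pi/2)
s=manip.capture('scene');cv2.imwrite('pics/s1.png',cv2.resize(s[130:250,250:410,::-1],None,fx=4.5,fy=4.5))"
```

```text
t 6.35 grasp [0.5008 0.1757 0.0399] x [-0.011  0.008 -1.   ] yaw_y -1.4832 F [-0.8  0.2  0.3] w 0.0876 q [0.31 0.61 1.93 0.02 0.61 1.78]
twist 0.0 (alt -3.142 ) shift now cm [ 0.09 -0.03  0.01]
shift after twist cm [ 0.09 -0.03  0.01]
```

View pics/s1.png

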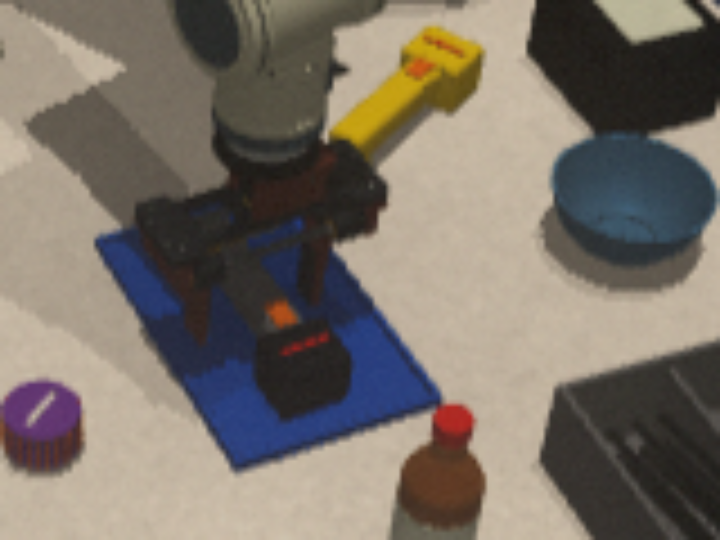

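The fingers straddle the grey handle (crop around 265,280), clear of the tray and the other things. I'll close the gripper and lift.

Emit:
{"method": "move_arm", "body": {
  "moves": [
    [255,0,0,0,0],
    [255,0,0,0,0],
    [255,0,0,0,0],
    [255,0,0,0,0],
    [255,0,0,0,0],
    [255,0,0,0,0],
    [255,0,0,0,0],
    [255,0,0,0,0]
  ]
}}

```text
t: 7.4
ee_pos: [0.5009, 0.175, 0.1]
tool_rot: [2.167, 0.104, -2.194]
force: [0.0, 0.7, -0.1]
width: 0.0317
```

Emit:
{"method": "move_arm", "body": {
  "moves": [
    [255,-0.5,0,0,0],
    [255,-1.5,0,0,0],
    [255,-3,0,0,0],
    [255,-4,0,0,0],
    [255,-4,0,0,0],
    [255,-4,0,0,0],
    [255,-4,0,0,0],
    [255,-3,0,0,0],
    [255,-1,0,0,0],
    [255,0,0,0,0]
  ]
}}

```text
t: 8.65
ee_pos: [0.5039, 0.1731, 0.3503]
tool_rot: [2.168, 0.104, -2.193]
force: [1.1, 0.2, -1.9]
width: 0.0316
```

```bash
python3 -c "
from nav import *
a=1.94-np.pi/2
show(.5246-.068*np.cos(a),-.288-.068*np.sin(a),.29,1.94)
s=manip.capture('scene');cv2.imwrite('pics/s2.png',cv2.resize(s[60:250,200:410,::-1],None,fx=3,fy=3))"
```

```text
t 8.65 grasp [0.5032 0.1736 0.2894] x [-0.012  0.007 -1.   ] yaw_y -1.4835 F [ 1.1  0.2 -1.9] w 0.0316 q [0.3  0.24 1.78 0.01 1.13 1.78]
twist -0.2819 (alt 2.86 ) shift now cm [-0.37 48.06  8.43]
shift after twist cm [-0.37 43.81 21.47]
```

View pics/s2.png

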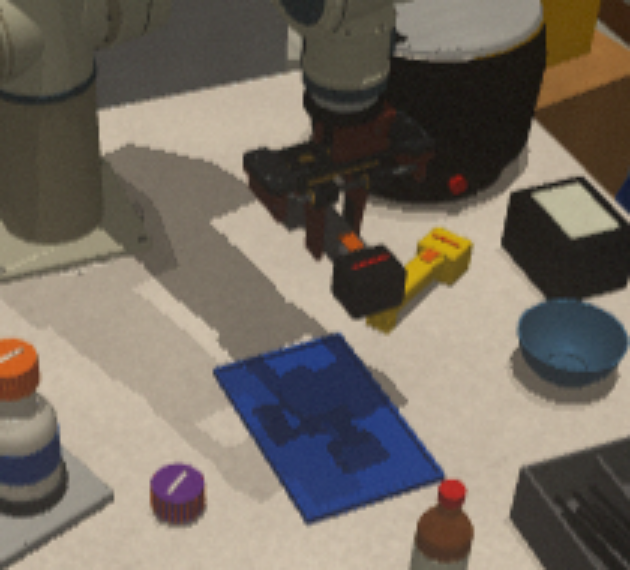

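Emit:
{"method": "move_arm", "body": {
  "moves": [
    [255,0,0,0,-0.08],
    [255,0,0,0,-0.12],
    [255,0,0,0,-0.082],
    [255,0,1.5,0.7,0],
    [255,0,3,1.5,0],
    [255,0,4,2,0],
    [255,0,4,2,0],
    [255,0,4,2,0],
    [255,0,4,2,0],
    [255,0,4,2,0],
    [255,0,4,2,0],
    [255,0,4,2,0]
  ]
}}

```text
t: 10.2
ee_pos: [0.469, -0.1904, 0.347]
tool_rot: [2.012, 0.386, -2.038]
force: [1.0, -0.1, -2.0]
width: 0.0319
```

Emit:
{"method": "move_arm", "body": {
  "moves": [
    [255,0,4,2,0],
    [255,0,3,1.5,0],
    [255,0,2,1,0],
    [255,0,1.2,0.5,0],
    [255,0,0,0,0],
    [255,0,0,0,0]
  ]
}}

```text
t: 10.95
ee_pos: [0.4606, -0.3007, 0.3471]
tool_rot: [2.012, 0.389, -2.035]
force: [-0.1, -0.1, -0.6]
width: 0.032
```

```bash
python3 -c "
from nav import *
a=1.94-np.pi/2
show(.5246-.068*np.cos(a),-.288-.068*np.sin(a),.144,1.94)
s=manip.capture('scene');cv2.imwrite('pics/s3.png',cv2.resize(s[60:280,60:330,::-1],None,fx=2.8,fy=2.8))
s=manip.capture('top');cv2.imwrite('pics/t3.png',cv2.resize(s[150:300,230:400,::-1],None,fx=4,fy=4))"
```

```text
t 10.95 grasp [ 0.4598 -0.3003  0.2861] x [-0.013  0.008 -1.   ] yaw_y -1.2009 F [-0.1 -0.1 -0.6] w 0.032 q [-0.6   0.27  1.75 -0.    1.14  0.6 ]
twist 0.0007 (alt -3.141 ) shift now cm [14.19  1.36  0.18]
shift after twist cm [14.19  1.36  0.18]
```

View pics/s3.png

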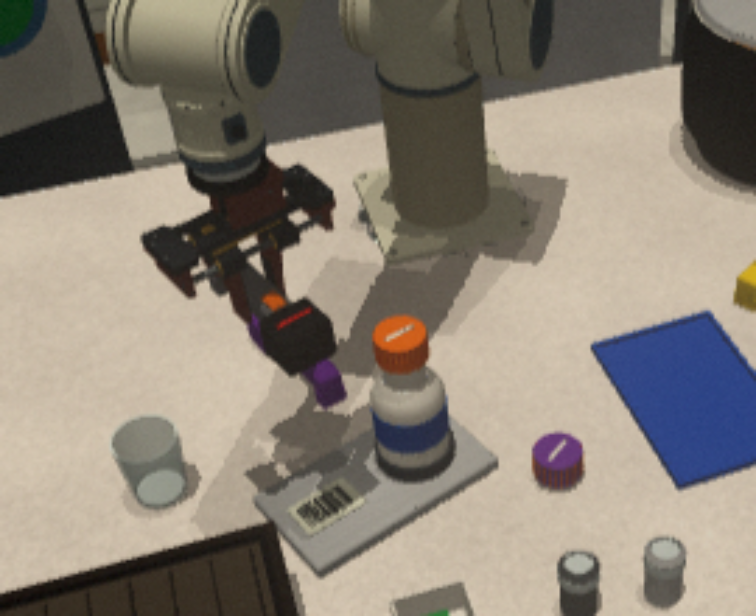

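View pics/t3.png

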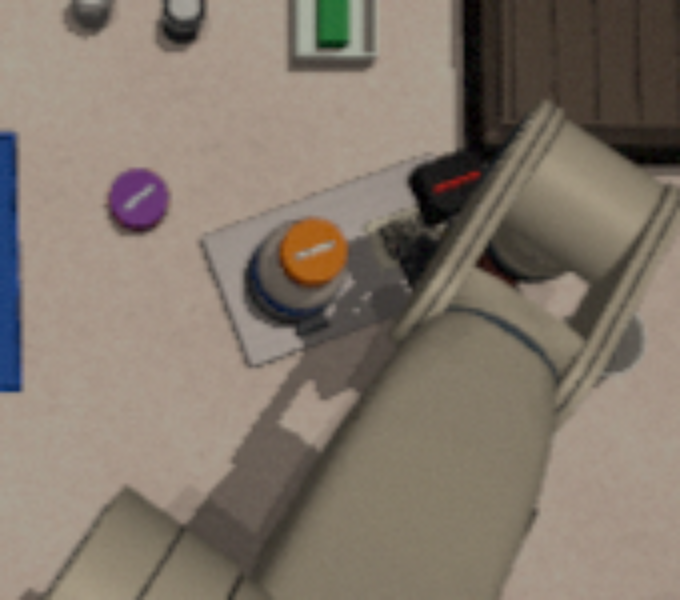

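Emit:
{"method": "move_arm", "body": {
  "moves": [
    [255,1,1.0,0.2,0],
    [255,2.5,0.4,0,0],
    [255,3,0,0,0],
    [255,3,0,0,0],
    [255,2.5,0,0,0],
    [255,1.5,0,0,0],
    [255,0.7,0,0,0],
    [255,0,0,0,0],
    [255,0,0,0,0]
  ]
}}

```text
t: 12.18
ee_pos: [0.4624, -0.3147, 0.2059]
tool_rot: [2.013, 0.386, -2.033]
force: [-0.6, 0.3, -1.9]
width: 0.0317
```

```bash
python3 -c "
from nav import *
a=1.94-np.pi/2
show(.5246-.068*np.cos(a),-.288-.068*np.sin(a),.144,1.94)
s=manip.capture('scene');cv2.imwrite('pics/s4.png',cv2.resize(s[80:280,60:330,::-1],None,fx=2.8,fy=2.8))
s=manip.capture('top');cv2.imwrite('pics/t4.png',cv2.resize(s[170:270,270:390,::-1],None,fx=5,fy=5))
R=Ro.from_rotvec(manip.sense()['tool_rot']).as_matrix();g=manip.sense()['ee_pos']+.061*R[:,0];c=g-[0,0,.004]
xx=-R[:,2] if R[0,2]<0 else R[:,2]
w=c+.068*xx-[0,0,.03];print('window',w,xx)
for cam in('top','scene'):
  im=manip.capture(cam)
  h=proj(cam,c+.068*xx+[0,0,.02]);print(cam,'pred head top',h)"
```

```text
t 12.18 grasp [ 0.4617 -0.3143  0.1449] x [-0.011  0.006 -1.   ] yaw_y -1.2014 F [-0.6  0.3 -1.9] w 0.0317 q [-0.62  0.46  1.84 -0.    0.86  0.58]
twist 0.0002 (alt -3.141 ) shift now cm [ 0.09 -0.18 -0.01]
shift after twist cm [ 0.09 -0.18 -0.01]
window [ 0.52506333 -0.28963517  0.11030285] [ 0.93246699  0.3611573  -0.0084097 ]
top pred head top [339.55645943 202.40688833]
scene pred head top [166.69928575 210.44804468]
```

View pics/s4.png

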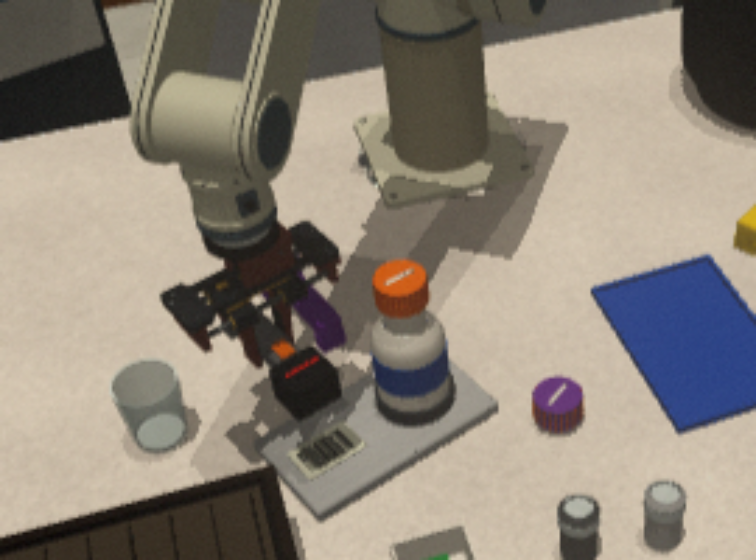

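View pics/t4.png

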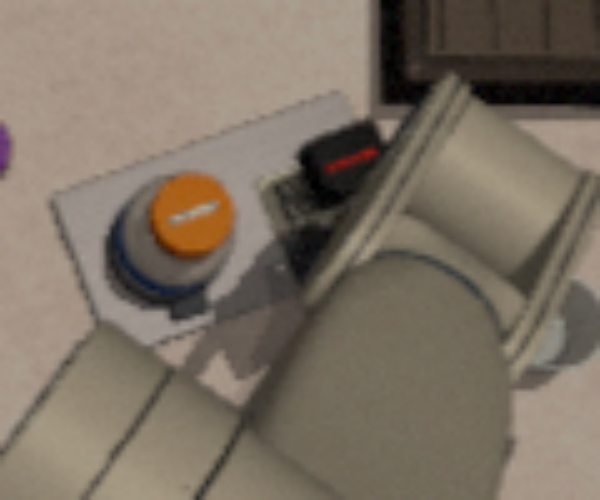

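```bash
python3 -c "
from nav import *
print(ray('scene',176.9,240.7,.02)); 
for q in ((73,312),(152,262),(182,296),(103,341)): print(ray('scene',145+q[0]/4,165+q[1]/4,.02))"
```

```text
[ 0.52643836 -0.278877    0.02      ]
[ 0.52098859 -0.32124535  0.02      ]
[ 0.49092122 -0.25138131  0.02      ]
[ 0.53431904 -0.23684727  0.02      ]
[ 0.5579107  -0.30488206  0.02      ]
```

Emit:
{"method": "move_arm", "body": {
  "moves": [
    [255,0,-0.1,0,0],
    [255,0,0,0,0],
    [255,0,0,0,0],
    [255,0,0,0,0],
    [255,0,0,0,0],
    [255,0,0,0,0],
    [255,0,0,0,0],
    [255,0,0,0,0],
    [255,0,0,0,0],
    [255,0,0,0,0]
  ]
}}

```text
t: 13.62
ee_pos: [0.4616, -0.3134, 0.2051]
tool_rot: [2.012, 0.388, -2.035]
force: [0.2, 0.4, -1.0]
width: 0.0318
```

Emit:
{"method": "move_arm", "body": {
  "moves": [
    [255,0,-0.4,0,0],
    [255,0,0,0,0],
    [255,0,0,0,0],
    [255,0,0,0,0],
    [255,0,0,0,0],
    [255,0,0,0,0],
    [255,0,0,0,0],
    [255,0,0,0,0],
    [255,0,0,0,0],
    [255,0,0,0,0]
  ]
}}

```text
t: 14.88
ee_pos: [0.4602, -0.3097, 0.2051]
tool_rot: [2.012, 0.388, -2.035]
force: [-0.4, -0.1, -2.7]
width: 0.0321
```

Emit:
{"method": "move_arm", "body": {
  "moves": [
    [255,-1,0,0,0],
    [255,-2.5,0,0,0],
    [255,-3.5,0,0,0],
    [255,-3.5,0,0,0],
    [255,-2.5,0,0,0],
    [255,-1.5,0,0,0],
    [255,0,0,0,0.08],
    [255,0,0,0,0.12],
    [255,0,0,0,0.082],
    [255,0,0,0,0]
  ]
}}

```text
t: 16.12
ee_pos: [0.4618, -0.3105, 0.3499]
tool_rot: [2.166, 0.105, -2.194]
force: [0.8, -0.1, -2.1]
width: 0.0318
```

```bash
python3 -c "
from nav import *
show(.5007,.176,.29,.0876+np.pi/2)"
```

```text
t 16.12 grasp [ 0.461  -0.3101  0.2889] x [-0.013  0.007 -1.   ] yaw_y -1.4827 F [ 0.8 -0.1 -2.1] w 0.0318 q [-0.61  0.28  1.73 -0.    1.15  0.87]
twist 0.0005 (alt -3.141 ) shift now cm [  0.2  -48.07  -8.24]
shift after twist cm [  0.2  -48.07  -8.21]
```

Emit:
{"method": "move_arm", "body": {
  "moves": [
    [255,0,-1.5,-0.2,0],
    [255,0,-3,-0.5,0],
    [255,0,-4,-0.7,0],
    [255,0,-4.5,-0.8,0],
    [255,0,-4.5,-0.8,0],
    [255,0,-4.5,-0.8,0],
    [255,0,-4.5,-0.8,0],
    [255,0,-4.5,-0.8,0],
    [255,0,-4.5,-0.8,0],
    [255,0,-4.5,-0.8,0],
    [255,0,-4,-0.7,0],
    [255,0,-2,-0.3,0]
  ]
}}

```text
t: 17.62
ee_pos: [0.5009, 0.1567, 0.3528]
tool_rot: [2.165, 0.107, -2.192]
force: [0.4, -0.5, -1.2]
width: 0.0319
```

Emit:
{"method": "move_arm", "body": {
  "moves": [
    [255,0,-1.5,-0.1,0],
    [255,0,-0.5,-0.1,0],
    [255,2,0,0,0],
    [255,4,0,0,0],
    [255,4,0,0,0],
    [255,3,0,0,0],
    [255,2,0,0,0],
    [255,0,0,0,0],
    [255,0,0,0,0]
  ]
}}

```text
t: 18.75
ee_pos: [0.5005, 0.1753, 0.2038]
tool_rot: [2.168, 0.103, -2.193]
force: [0.4, 0.0, -1.7]
width: 0.0319
```

```bash
python3 -c "
from nav import *
show(.5007,.176,.039,.0876+np.pi/2)"
```

```text
t 18.75 grasp [0.4998 0.1758 0.1428] x [-0.012  0.007 -1.   ] yaw_y -1.4841 F [ 0.4  0.  -1.7] w 0.0319 q [0.31 0.43 1.9  0.01 0.82 1.78]
twist -0.0009 (alt 3.141 ) shift now cm [10.38  0.07 -0.21]
shift after twist cm [10.38  0.07 -0.21]
```

Emit:
{"method": "move_arm", "body": {
  "moves": [
    [255,2,0,-0.1,0],
    [255,3,0,-0.1,0],
    [255,2.5,0,0,0],
    [255,1.2,0,0,0],
    [255,0.7,0,0,0],
    [255,0.4,0,0,0],
    [255,0.3,0,0,0],
    [255,0,0,0,0],
    [255,0,0,0,0]
  ]
}}

```text
t: 19.88
ee_pos: [0.5008, 0.1766, 0.1023]
tool_rot: [2.167, 0.104, -2.193]
force: [-0.2, 0.5, -1.6]
width: 0.032
```

Emit:
{"method": "move_arm", "body": {
  "moves": [
    [255,0.15,0,0,0],
    [255,0.1,0,0,0],
    [255,0,0,0,0]
  ]
}}

```text
t: 20.25
ee_pos: [0.5006, 0.1766, 0.0999]
tool_rot: [2.167, 0.104, -2.194]
force: [-1.2, 0.4, 4.3]
width: 0.0318
```

```bash
python3 -c "
from nav import *
show(.5007,.176,.039,.0876+np.pi/2)"
```

```text
t 20.25 grasp [0.4999 0.1771 0.0389] x [-0.013  0.007 -1.   ] yaw_y -1.4833 F [-1.2  0.4  4.3] w 0.0318 q [0.31 0.61 1.93 0.02 0.61 1.78]
twist -0.0001 (alt 3.141 ) shift now cm [-0.01  0.11 -0.07]
shift after twist cm [-0.01  0.11 -0.07]
```

Force is now +4.3 N upward, so the scanner rests on the tray floor. I'll release and raise.

Emit:
{"method": "move_arm", "body": {
  "moves": [
    [0,0,0,0,0],
    [0,0,0,0,0],
    [0,0,0,0,0],
    [0,0,0,0,0],
    [0,0,0,0,0],
    [0,0,0,0,0],
    [0,-2,0,0,0],
    [0,-4,0,0,0],
    [0,-5,0,0,0],
    [0,-5,0,0,0],
    [0,-5,0,0,0],
    [0,-3,0,0,0]
  ]
}}

```text
t: 21.75
ee_pos: [0.504, 0.175, 0.3423]
tool_rot: [2.171, 0.105, -2.191]
force: [0.2, 0.6, -0.9]
width: 0.088
```

```bash
python3 -c "
from nav import *
show(.479,-.1685,.30,1.94)
s=manip.capture('scene');cv2.imwrite('pics/s5.png',cv2.resize(s[60:260,100:410,::-1],None,fx=2.5,fy=2.5))"
```

```text
t 21.75 grasp [0.5034 0.1755 0.2813] x [-0.01   0.008 -1.   ] yaw_y -1.4834 F [ 0.2  0.6 -0.9] w 0.088 q [0.31 0.24 1.79 0.01 1.11 1.79]
twist -0.2818 (alt 2.86 ) shift now cm [-2.12 34.04  5.46]
shift after twist cm [-2.12 31.18 14.71]
```

View pics/s5.png

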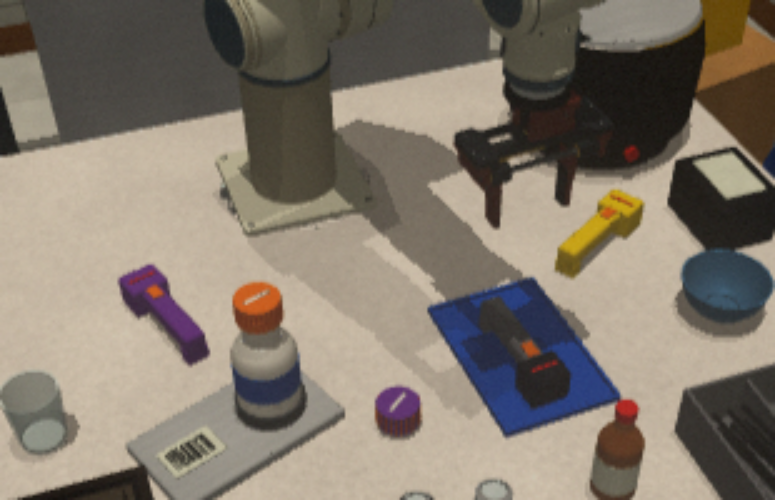

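Emit:
{"method": "move_arm", "body": {
  "moves": [
    [0,0,1.5,0.2,0],
    [0,0,3,0.5,0],
    [0,0,4.5,0.7,0],
    [0,0,4.5,0.7,0],
    [0,0,4.5,0.7,0],
    [0,0,4.5,0.7,0],
    [0,0,4.5,0.7,0],
    [0,0,3.5,0.7,0],
    [0,0,2,0.3,0],
    [0,0,1.2,0.2,0],
    [0,0,0.3,0.1,0],
    [0,0,0,0,0]
  ]
}}

```text
t: 23.3
ee_pos: [0.4782, -0.1683, 0.3369]
tool_rot: [2.166, 0.104, -2.195]
force: [-0.8, -0.8, -0.4]
width: 0.0875
```

```bash
python3 -c "
from nav import *
show(.479,-.1685,.192,-1.4834)
s=manip.capture('scene');cv2.imwrite('pics/s6.png',cv2.resize(s[90:250,120:290,::-1],None,fx=3.5,fy=3.5))"
```

```text
t 23.3 grasp [ 0.4774 -0.1678  0.2759] x [-0.014  0.008 -1.   ] yaw_y -1.4833 F [-0.8 -0.8 -0.4] w 0.0875 q [-0.36  0.21  1.85  0.    1.1   1.12]
twist 0.0001 (alt -3.142 ) shift now cm [ 8.39  0.16 -0.26]
shift after twist cm [ 8.39  0.16 -0.26]
```

View pics/s6.png

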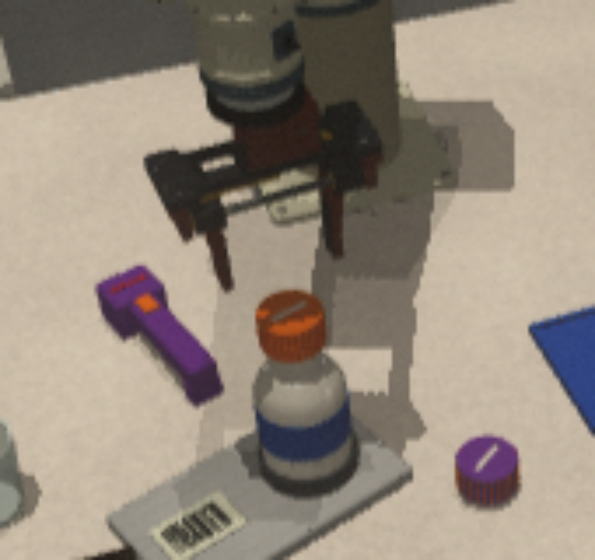

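Emit:
{"method": "move_arm", "body": {
  "moves": [
    [0,1.5,0.1,-0.2,0],
    [0,2,0,0,0],
    [0,1.5,0,0,0],
    [0,0,0,0,0],
    [0,0,0,0,0]
  ]
}}

```text
t: 23.98
ee_pos: [0.4803, -0.169, 0.2876]
tool_rot: [2.167, 0.104, -2.193]
force: [0.2, -0.5, 0.5]
width: 0.0881
```

```bash
python3 -c "
from nav import *
show(.479,-.1685,.192,-1.4834)
s=manip.capture('scene');cv2.imwrite('pics/s7.png',cv2.resize(s[120:230,150:260,::-1],None,fx=5,fy=5))
s=manip.capture('top');cv2.imwrite('pics/t7.png',cv2.resize(s[150:270,240:360,::-1],None,fx=5,fy=5))"
```

```text
t 23.98 grasp [ 0.4795 -0.1686  0.2266] x [-0.012  0.007 -1.   ] yaw_y -1.4831 F [ 0.2 -0.5  0.5] w 0.0881 q [-0.36  0.28  1.89  0.    0.99  1.12]
twist 0.0003 (alt -3.141 ) shift now cm [3.46 0.01 0.01]
shift after twist cm [3.46 0.01 0.01]
```

View pics/s7.png

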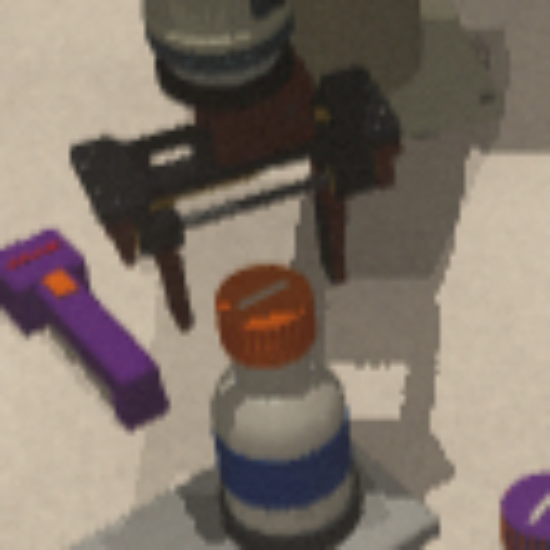

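View pics/t7.png

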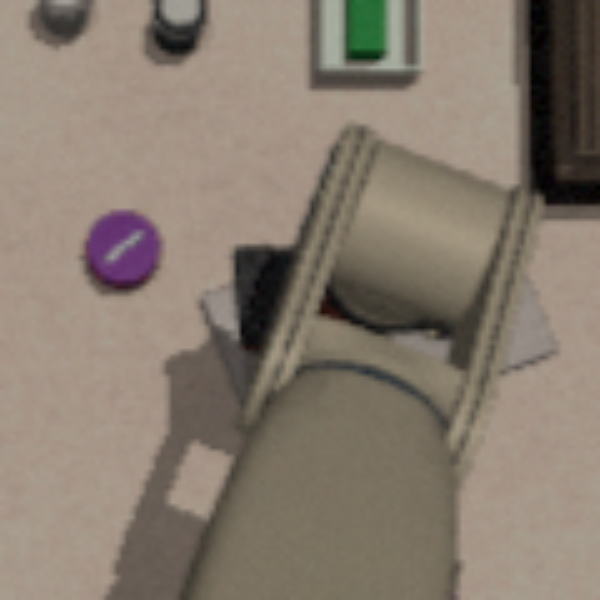

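```bash
python3 -c "
from nav import *
s=manip.sense();R=Ro.from_rotvec(s['tool_rot']).as_matrix();t=s['ee_pos']+.08*R[:,0]
for y in (-.044,.044,-.0575,.0575):
  for z in (-.01,.01): print(y,z,((proj('scene',t+y*R[:,1]+z*R[:,2])-[150,120]+.5)*5).round())
print('cap top ctr',((proj('scene',[.479,-.1685,.209])-[150,120]+.5)*5).round(), 'bottom',((proj('scene',[.479,-.1685,.175])-[150,120]+.5)*5).round())
T=np.load('im0.npz')['scene'];
for a in np.linspace(0,2*np.pi,8,endpoint=False): print(((proj('scene',[.479+.029*np.cos(a),-.1685+.029*np.sin(a),.209])-[150,120]+.5)*5).round(),end=' ')
"
```

```text
-0.044 -0.01 [334. 287.]
-0.044 0.01 [322. 267.]
0.044 -0.01 [194. 330.]
0.044 0.01 [184. 309.]
-0.0575 -0.01 [354. 281.]
-0.0575 0.01 [343. 261.]
0.0575 -0.01 [172. 337.]
0.0575 0.01 [162. 316.]
cap top ctr [259. 297.] bottom [264. 338.]
[271. 327.] [301. 310.] [306. 285.] [283. 268.] [247. 267.] [217. 283.] [212. 308.] [234. 326.]
```

Emit:
{"method": "move_arm", "body": {
  "moves": [
    [0,1,-0.2,0.3,0],
    [0,1.5,0,0,0],
    [0,0.9,0,0,0],
    [0,0,0,0,0],
    [0,0,0,0,0]
  ]
}}

```text
t: 24.7
ee_pos: [0.4765, -0.1672, 0.2534]
tool_rot: [2.167, 0.104, -2.194]
force: [-0.5, 0.2, -0.0]
width: 0.0879
```

```bash
python3 -c "
from nav import *
show(.479,-.1685,.192,-1.4834)
s=manip.capture('scene');cv2.imwrite('pics/s8.png',cv2.resize(s[120:230,150:260,::-1],None,fx=5,fy=5))"
```

```text
t 24.7 grasp [ 0.4757 -0.1667  0.1924] x [-0.013  0.007 -1.   ] yaw_y -1.4834 F [-0.5  0.2 -0. ] w 0.0879 q [-0.36  0.32  1.92  0.    0.91  1.12]
twist -0.0 (alt 3.142 ) shift now cm [ 0.03  0.2  -0.31]
shift after twist cm [ 0.03  0.2  -0.31]
```

View pics/s8.png

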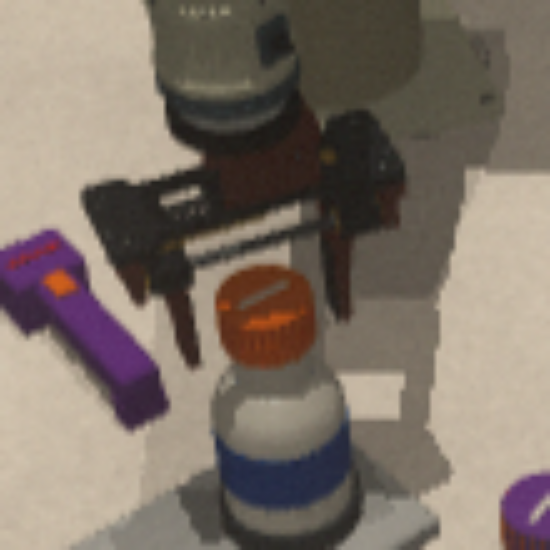

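Emit:
{"method": "move_arm", "body": {
  "moves": [
    [255,0,0,0,0],
    [255,0,0,0,0],
    [255,0,0,0,0],
    [255,0,0,0,0],
    [255,0,0,0,0],
    [255,0,0,0,0],
    [255,0,0,0,0]
  ]
}}

```text
t: 25.62
ee_pos: [0.4764, -0.1671, 0.2535]
tool_rot: [2.167, 0.104, -2.194]
force: [-0.4, 0.8, 1.5]
width: 0.0572
```

```bash
python3 -c "
from nav import *
show(.479,-.1685,.192,-1.4834);print(manip.sense()['wrist_torque'])
s=manip.capture('scene');cv2.imwrite('pics/s9.png',cv2.resize(s[120:230,150:260,::-1],None,fx=5,fy=5))"
```

```text
t 25.62 grasp [ 0.4756 -0.1667  0.1925] x [-0.013  0.007 -1.   ] yaw_y -1.4835 F [-0.4  0.8  1.5] w 0.0572 q [-0.36  0.32  1.92  0.    0.91  1.12]
twist -0.0001 (alt 3.142 ) shift now cm [ 0.04  0.21 -0.32]
shift after twist cm [ 0.04  0.21 -0.32]
[0.04016514 0.22134305 0.02220384]
```

View pics/s9.png

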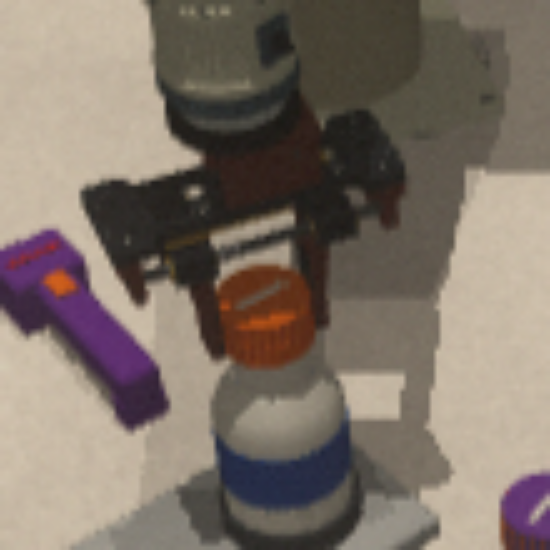

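Emit:
{"method": "move_arm", "body": {
  "moves": [
    [255,0.3,0,0,0],
    [255,0.3,0,0,0],
    [255,0.3,0,0,0],
    [255,0,0,0,0],
    [255,0,0,0,0],
    [255,0,0,0,0]
  ]
}}

```text
t: 26.42
ee_pos: [0.4765, -0.1671, 0.2449]
tool_rot: [2.168, 0.103, -2.193]
force: [-1.8, 1.7, 9.2]
width: 0.0575
```

```bash
python3 -c "
from nav import *
show(.479,-.1685,.192,-1.4834);print(manip.sense()['wrist_torque'])
s=manip.capture('scene');cv2.imwrite('pics/s10.png',cv2.resize(s[120:230,150:260,::-1],None,fx=5,fy=5))"
```

```text
t 26.43 grasp [ 0.4758 -0.1667  0.1839] x [-0.012  0.007 -1.   ] yaw_y -1.4835 F [-1.8  1.7  9.2] w 0.0575 q [-0.36  0.33  1.93  0.    0.89  1.12]
twist -0.0001 (alt 3.142 ) shift now cm [-0.81  0.2  -0.3 ]
shift after twist cm [-0.81  0.2  -0.3 ]
[ 0.27025503  0.37049052 -0.00174367]
```

View pics/s10.png

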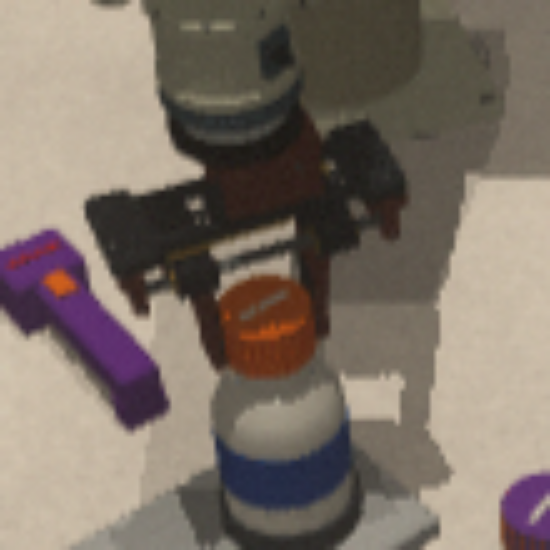

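Emit:
{"method": "move_arm", "body": {
  "moves": [
    [255,0.15,0,0,0],
    [255,0,0,0,0],
    [255,0,0,0,-0.13],
    [255,0,0,0,-0.13],
    [255,0,0,0,-0.13],
    [255,0,0,0,0],
    [255,0,0,0,0]
  ]
}}

```text
t: 27.35
ee_pos: [0.4773, -0.1676, 0.2439]
tool_rot: [1.95, 0.484, -1.966]
force: [-0.9, -1.1, 10.5]
width: 0.0571
```

```bash
python3 -c "
from nav import *
show(.479,-.1685,.192,-1.4834);print(manip.sense()['wrist_torque'])
s=manip.capture('scene');cv2.imwrite('pics/s11.png',cv2.resize(s[120:230,150:260,::-1],None,fx=5,fy=5))"
```

```text
t 27.35 grasp [ 0.4767 -0.1673  0.1829] x [-0.01   0.006 -1.   ] yaw_y -1.0932 F [-0.9 -1.1 10.5] w 0.0571 q [-0.36  0.34  1.93  0.    0.89  0.73]
twist 0.3902 (alt -2.751 ) shift now cm [-0.91  0.21 -0.14]
shift after twist cm [-0.91  0.14 -0.21]
[-0.15044865  0.09104092  0.02818105]
```

View pics/s11.png

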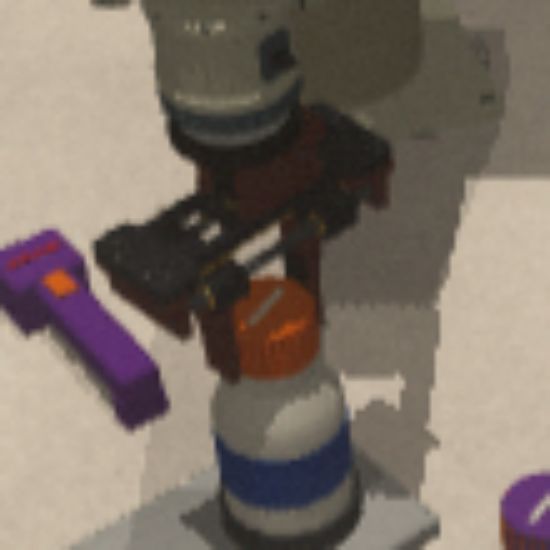

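The stripe on the cap turned with the jaws, from (265,292) shallow to a steeper angle. I'll continue to about 76°.

Emit:
{"method": "move_arm", "body": {
  "moves": [
    [255,0,0,0,-0.13],
    [255,0,0,0,-0.13],
    [255,0,0,0,-0.13],
    [255,0,0,0,-0.13],
    [255,0,0,0,-0.13],
    [255,0,0,0,-0.13],
    [255,0,0,0,-0.1],
    [255,0,0,0,-0.06],
    [255,0,0,0,0],
    [255,0,0,0,0]
  ]
}}

```text
t: 28.65
ee_pos: [0.4799, -0.1693, 0.2451]
tool_rot: [1.321, 1.136, -1.323]
force: [6.7, -6.9, 8.9]
width: 0.0571
```

```bash
python3 -c "
from nav import *
show(.479,-.1685,.192,-1.4834);print(manip.sense()['wrist_torque'])
s=manip.capture('scene');cv2.imwrite('pics/s12.png',cv2.resize(s[120:230,150:260,::-1],None,fx=5,fy=5))"
```

```text
t 28.65 grasp [ 0.4797 -0.1692  0.1841] x [-0.003  0.002 -1.   ] yaw_y -0.1531 F [ 6.7 -6.9  8.9] w 0.0571 q [-0.36  0.34  1.93  0.    0.88 -0.21]
twist 1.3303 (alt -1.811 ) shift now cm [-0.79 -0.09 -0.06]
shift after twist cm [-0.79 -0.08  0.07]
[-1.25645769 -0.99243026 -0.00771237]
```

View pics/s12.png

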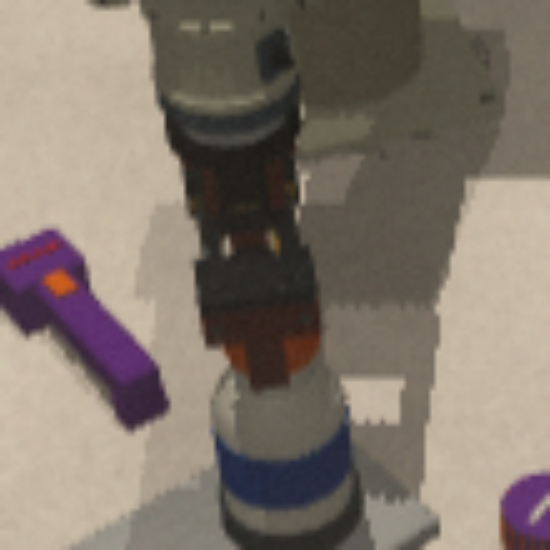

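Emit:
{"method": "move_arm", "body": {
  "moves": [
    [255,0.05,-0.25,-0.15,0],
    [255,0,0,0,0],
    [255,0,0,0,0]
  ]
}}

```text
t: 29.08
ee_pos: [0.4795, -0.1687, 0.2453]
tool_rot: [1.321, 1.131, -1.32]
force: [12.1, -13.1, 5.9]
width: 0.0575
```

```bash
python3 -c "
from nav import *
show(.477,-.1675,.192,-1.4834);print(manip.sense()['wrist_torque'])
s=manip.capture('top');cv2.imwrite('pics/t12.png',cv2.resize(s[150:270,240:360,::-1],None,fx=5,fy=5))"
```

```text
t 29.07 grasp [ 0.4796 -0.1687  0.1843] x [ 0.002 -0.001 -1.   ] yaw_y -0.1531 F [ 12.1 -13.1   5.9] w 0.0575 q [-0.36  0.33  1.93 -0.    0.88 -0.21]
twist 1.3303 (alt -1.811 ) shift now cm [-0.78 -0.28 -0.08]
shift after twist cm [-0.78 -0.14  0.25]
[-2.27719089 -1.8888939  -0.11835756]
```

Emit:
{"method": "move_arm", "body": {
  "moves": [
    [255,0,0.25,0.15,0],
    [255,0.1,0.3,0.15,0],
    [255,0,0,0,0],
    [255,0,0,0,0]
  ]
}}

```text
t: 29.62
ee_pos: [0.4804, -0.1698, 0.2433]
tool_rot: [1.32, 1.143, -1.326]
force: [-2.8, -1.4, 18.0]
width: 0.058
```

```bash
python3 -c "
from nav import *
show(.477,-.1675,.192,-1.4834);print(manip.sense()['wrist_torque'])
s=manip.capture('top');cv2.imwrite('pics/t13.png',cv2.resize(s[150:270,240:360,::-1],None,fx=5,fy=5))"
```

```text
t 29.62 grasp [ 0.4799 -0.1694  0.1823] x [-0.009  0.005 -1.   ] yaw_y -0.1533 F [-2.8 -1.4 18. ] w 0.058 q [-0.36  0.34  1.92  0.    0.89 -0.21]
twist 1.3301 (alt -1.811 ) shift now cm [-0.96 -0.33 -0.15]
shift after twist cm [-0.96 -0.22  0.28]
[-0.06702704  0.41700626  0.00266681]
```

Emit:
{"method": "move_arm", "body": {
  "moves": [
    [255,-0.4,0,0,0],
    [255,-0.4,0,0,0],
    [255,-0.4,0,0,0],
    [255,-0.4,0,0,0],
    [255,-0.3,0,0,0],
    [255,0,0,0,0]
  ]
}}

```text
t: 30.42
ee_pos: [0.4796, -0.1697, 0.2603]
tool_rot: [1.319, 1.145, -1.328]
force: [3.5, -4.3, -0.4]
width: 0.0576
```

```bash
python3 -c "
from nav import *
show(.48,-.1695,.267,-1.4834);print(manip.sense()['wrist_torque'])
s=manip.capture('scene');cv2.imwrite('pics/s14.png',cv2.resize(s[120:230,150:260,::-1],None,fx=5,fy=5))"
```

```text
t 30.43 grasp [ 0.4789 -0.1693  0.1993] x [-0.012  0.006 -1.   ] yaw_y -0.1532 F [ 3.5 -4.3 -0.4] w 0.0576 q [-0.36  0.32  1.91  0.    0.93 -0.21]
twist 1.3302 (alt -1.811 ) shift now cm [-6.77  0.02 -0.02]
shift after twist cm [-6.77 -0.02 -0.03]
[-0.8838538  -0.57535923  0.03334963]
```

View pics/s14.png

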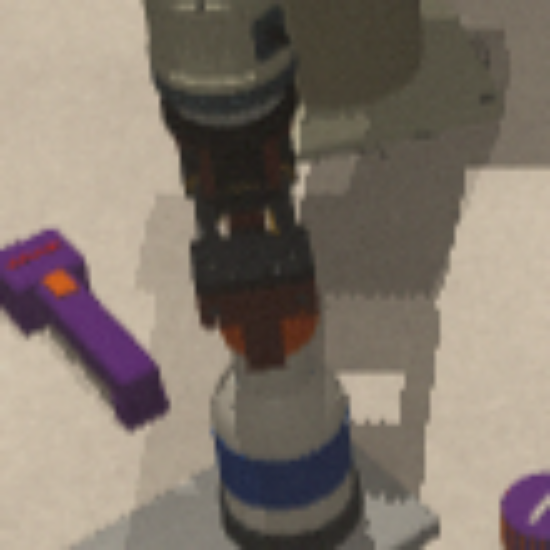

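Emit:
{"method": "move_arm", "body": {
  "moves": [
    [255,-0.5,0,0,0],
    [255,-0.8,0,0,0],
    [255,-1,0,0,0],
    [255,-1.2,0,0,0],
    [255,-1.2,0,0,0],
    [255,-1,0,0,0],
    [255,-0.6,0,0,0],
    [255,0,0,0,0],
    [255,0,0,0,0],
    [255,0,0,0,0]
  ]
}}

```text
t: 31.72
ee_pos: [0.4798, -0.1695, 0.3229]
tool_rot: [1.32, 1.148, -1.329]
force: [-0.3, 0.0, -0.5]
width: 0.0575
```

```bash
python3 -c "
from nav import *
show(.48,-.1695,.262,-1.4834);print(manip.sense()['wrist_torque'])
s=manip.capture('scene');cv2.imwrite('pics/s15.png',cv2.resize(s[100:260,100:360,::-1],None,fx=3,fy=3))"
```

```text
t 31.73 grasp [ 0.479  -0.169   0.2619] x [-0.013  0.007 -1.   ] yaw_y -0.1534 F [-0.3  0.  -0.5] w 0.0575 q [-0.36  0.23  1.86  0.    1.07 -0.21]
twist 1.33 (alt -1.812 ) shift now cm [-0.01  0.11  0.03]
shift after twist cm [-0.01  0.06 -0.1 ]
[-0.07382237  0.09040984  0.02824007]
```

View pics/s15.png

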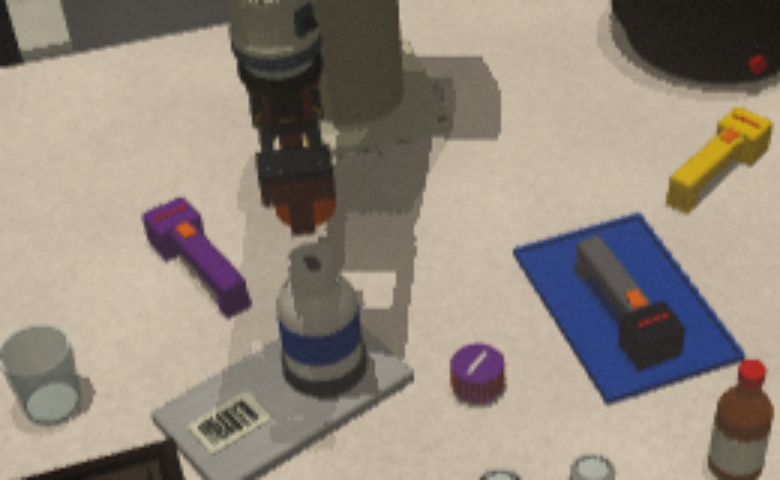

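The cap is held above the open mouth (crop 310,262 shows the dark hole, cap at 305,210). The scanner lies in its tray (crop 630,305) and the other things in view have not moved. Forces are near zero, so I'm handing in.

```bash
python3 -c "
from cell import manip
print(manip.finish_job(), manip.sense()['t'])"
```

```text
the job is handed in; nothing more can be done
the job is handed in; nothing more can be done
```

The job is done and handed in at about 32 s of the 72 s allowed; no verdict was reported.

- **Scan:** I held the grey and black scanner still for about a second twice, window about 9 cm above the label. I nudged it 4 mm between the two holds because the cameras' label positions differed by 9 mm, still inside the 18 mm tolerance.
- **Scanner return:** I set it down in the blue tray until the wrist showed 4 N of contact, then let it go. The last picture shows it lying level there.
- **Cap:** I pressed the orange cap down about 9 mm, turned it about 76° anticlockwise and lifted it off. During the turn a sideways load built up, and my first correction went the wrong way, raising it to about 18 N. I recentred the gripper before lifting.
- **Not checked:** I did not turn the cap hard against its stop, and its stripe was hidden behind the gripper at the end of the turn. It came off without any pull.

In the last check the gripper was holding the cap (57.5 mm opening) with its centre about 8 cm above the mouth and forces near zero. The dark open mouth was visible below it. The other things in that picture looked unmoved, but it did not cover the tub or bowl.

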